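Pull the draught-screen vent shut with the hook pole

TASK

Close the open vent in the draught screen before the next measurement: take the hook pole from its rest, put its hook down through the ring eye of the vent and pull the vent shut until the spring catch has snapped behind it, never loading the vent with more than 25 N. Then unhook and lay the pole back in both notches of its rest. Work the vent only with the pole and leave everything else on the bench alone.

Things in the scene. Friction and masses are not known exactly. Their poses are not given: they have to be found in the camera images.
- screen: fixed draught screen of 30 mm aluminium profile on the far side of the bench: two posts, 300 mm over all, 314 mm high, a low grey panel, and above it between the posts the hinged vent, with a spring catch on the left post. Origin on the bench midway between the posts; x is square to the screen, away from the robot; z up. Its feet reach 85 mm either side along x
- vent (a joint): vent angle, rad. The vent is a bottom-hung panel 200 wide, 150 high, 12 mm thick. 0 = upright; positive = leaning away from the robot. Found open at 0.55 to 0.95. Friction hinges hold it where it is left; moving it takes 1 to 4 N at the eye. Caught shut it stands anywhere from -0.08 to 0.07, as its catch happens to be set (differs each time; must be felt)
- vent_hinge (a point): point on the vent's hinge axis, midway between the posts, 155 mm up; axes as the screen's, the hinge axis is y. The catch: somewhere from 0.25 to 0.09 rad its bevelled bolt begins to resist; about 7 to 12 N of pull at the eye pushes past it in 21 mm, then it snaps and a stiff buffer stops the vent 2 mm on. Short of that it springs back. 14 to 18 N surely shuts it; over 25 N is too much
- eye (a point): centre of the steel ring eye on the robot's side of the vent: 28 mm inside, 40 mm outside, of 6 mm bar. It turns with the vent: 130 mm up from the hinge axis and 34 mm towards the robot, in the vent's own frame. z = axis of the hole: upright when the vent is upright, leaning away from the robot with it; x points into the vent, whose panel is 8 mm beyond the ring
- pole: hook pole 350 mm long, 0.24 kg: 14 mm aluminium tube with a black grip 100 long, 24 wide, 26 mm tall about its balance point. Origin at the grip's centre on the tube's axis; x along the pole towards the hook, z up. The tube ends 206 mm behind. The hook is a straight steel finger 7 mm thick, 142 mm ahead of the origin, pointing down (-z); its round tip is 45 mm below the axis
- pole_grip (a point): centre of the pole's grip, same point and axes as the pole's origin
- pole_hook (a point): middle of the hook finger: 142 mm ahead of the grip's centre, 24 mm below the tube's axis, 21 mm above the finger's tip. The finger is in the eye when this point is within 20 mm of the eye's centre
- rest_seat (a point): where the grip's centre lies when the pole is in its rest, 75 mm up; x along the pole to the hook end. The rest: a fixed base 220 x 60 mm with two upright notched blocks 85 mm ahead of and behind this point, 12 mm thick along the pole; notches 17 mm wide at the bottom, 29 mm at the top, 23 mm deep. At the start the pole lies in both, hook hanging down
- stage: measuring stage, a steel plate 240 x 320 mm, 52 mm high with a glass insert, between the robot and the screen, with gauges on it; fixed; origin under its centre. A black drive housing with a handwheel, 40 mm high, reaches 370 mm to the left of the origin
- ring_gauge: plain steel ring gauge, 70 mm outside, 20 mm tall, lying on the measuring stage; origin at the centre of its underside
- v_block: steel V-block 50 x 45 x 42 mm on the measuring stage; origin at the centre of its underside
- plug_gauge: standing steel plug gauge, 30 mm across, 77 mm tall, on the measuring stage; origin at the centre of its underside
- gauge_block: steel gauge block 35 x 15 x 40 mm on the measuring stage; origin at the centre of its underside
- loupe: black magnifying loupe, 42 mm across, 39 mm tall, standing between the measuring stage and the pole rest; origin at the centre of its underside
- cleaner_bottle: white cleaner bottle, 52 mm across, 130 mm tall, at the back right of the bench; origin at the centre of its underside
- screwdriver: black-handled screwdriver 190 mm long, lying right of the pole rest; origin under its middle
- angle_block: granite block 40 x 100 x 100 mm with a dark bore, standing left of the screen; origin at the centre of its underside

How it is judged:
By the outcome, as a careful person would: the job done as asked, in the order asked, and still so for the second after the job is handed in, with the robot touching nothing.
It also fails if it takes over 58 s, if anything falls off the work surface, if the arm or the gripper's body presses on something with over 40 N, if the wrist force passes 120 N, or if a joint passes its speed limit or range.

ROBOT

A 6-joint arm with a two-finger parallel gripper is mounted at the origin on the work surface. World frame = base frame: x ahead of the robot, y to its left, z up, the work surface at z = 0. Lengths are in m, angles in rad, forces in N, time in s.
With the tool pointing down it reaches from about 0.275 to 0.85 m from the base axis. Payload 19 kg.
Tool frame: the origin (TCP) lies midway between the tips of the shut fingers; the grasp point (between the pads) lies 19 mm behind it (manip.grip_depth is the distance from the TCP to the grasp point, in m); z points along the fingers, y is the line along which they close (so a half turn about z gives the same grasp; the last joint's range is limited). The gripper opens to 85 mm and grips with 20 to 120 N. Pads are 22 mm wide; open, the fingers measure 114 mm over their backs; the gripper's body (76 mm by 85 mm) begins 54 mm behind the grasp point. The pads swing forward as they close: fully open they stand 13 mm farther back than shut.
Start: joints at [1.131, 0.15, 1.437, -0, 1.554, -0.134], TCP at [0.173, 0.548, 0.231] pointing down, gripper open.
Joint ranges: [-2.8, 2.8], [-0.68, 2.1], [0.12, 2.68], [-1.39, 4.53], [0.16, 2.79], [-2.81, 2.81]. Speed limits (rad/s): [1.89, 1.89, 2.22, 3.01, 3.01, 3.01].

INTERFACE

Orientations are given as a unit quaternion [x, y, z, w].
In Python, from workcell import manip, eyes gives the robot as it stands. The module is installed in compiled form; this text tells all that it offers.
- The arm moves only by the tool arm_command, never from a script. Its argument "series" is a list of rows, each a list of 6 numbers: the shift along the tool's x, y, z in units of 30 mm (1.0 is 30 mm), then the turn, a rotation vector about the tool's x, y, z in units of 5 degrees (1.0 is 5 degrees). In form: [[tx, ty, tz, rx, ry, rz], ...]. A call has 1 to 10 rows; each row shifts and turns the commanded pose from where the row before left it, along the tool's axes as they then stand; what a row does not reach is not made up. A row lasts 1/10 s, in which the tool goes at most 50 mm and 8.59 degrees, less where a joint would pass 70% of its speed; a pose out of reach is approached as far as the arm can. A call is refused whole if a number of a shift passes 1 or a number of a turn 1, either way. A call with a gripper value outside its range is refused whole. "grip" is the gripper command: -1 is fully open, 1 is shut, values between are in proportion, set as the call begins (left out, the last holds). The fingers move at their own pace and stop on an object; "grip_force" is the grip in N (left out, the last holds). Time passes only in rows, so rows that do not move let the fingers close. It gives the time, the measured TCP pose, the force, the opening and the grip force at its end, in the units of the state.
- manip.get_obs(): the state, without advancing time (a new reading comes with each control period).
- eyes.snapshot(name): name is "scene" or "top" or "wrist"; returns the picture (480x640x3 uint8, red, green, blue); there is no depth.
- eyes.camera_params(name): a dict with "fov_y" (degrees; the focal length in pixels is half the picture's height over the tangent of half this angle, whatever the lens; pixels are square), "cx", "cy" (the principal point, pixels), "dist" ([k1, k2, p1, p2, k3] as OpenCV has them; the pictures are not rectified), "extrinsics" (4x4, takes a point from camera to world coordinates); the wrist camera has in their place "hand_eye" (4x4, takes a point from camera to tool coordinates, whose origin is the TCP and whose axes are the flange's). Camera axes: x right, y down, z forward; pixel columns grow to the right and rows downward; lengths in m; the calibration is good to about 2 mm. A picture is of the moment at which its call begins: read the wrist's pose just before it. camera_params takes no time and is no camera call.
- manip.sign_off(): hands the job in; it is judged then, once.
The state is a dict: "time": time; "q": joint angles; "qd": joint speeds; "tau": joint torques, N m; "tool_pos": TCP position; "eef_rot": TCP orientation; "wrist_force": force on the tool from outside, world axes, zero at the start; "torque": the same for the moment, N m; "opening": finger opening in m; "grip_force": force on a finger pad.
Only numpy, scipy, OpenCV 4.12 (cv2) and the standard library are available. Lean on these libraries where they do the work, as an engineer would, in place of code of your own. Each camera call takes 0.05 s, during which the arm holds its last target. There are 200 camera calls.

## Working session

There is one attempt and no reset: what is moved stays moved. The work goes in short steps, Python scripts to look and compute and a tool call to move; the robot and the scene stay as the last step left them, time stands still between calls to the robot, and variables do not carry over. Pictures are saved under pics/ and viewed, at most 10 in all, crops included, and the job is handed in when it is done.

Besides the shell and the picture viewer there is one more tool, called after "Request:" in YAML: its name, and indented under it one key for each argument. arm_command: Moves the arm, as the interface text tells. Its arguments: {"type":"object","properties":{"series":{"type":"array"},"grip":{"type":"number"},"grip_force":{"type":"number"}},"required":["series"]}

```bash
mkdir -p pics; python3 - <<'E'
from workcell import manip, eyes
import cv2,numpy as np
o=manip.get_obs(); print({k:np.round(v,3) for k,v in o.items()}, manip.grip_depth)
for n in("scene","top"):
    im=eyes.snapshot(n); cv2.imwrite(f"pics/{n}0.png",im[:,:,::-1]); 
    p=eyes.camera_params(n); print(n,{k:np.round(v,4).tolist() for k,v in p.items()})
p=eyes.camera_params("wrist"); print({k:np.round(v,4).tolist() for k,v in p.items()})
E
```

```text
{'time': np.float64(0.0), 'q': array([ 1.131,  0.151,  1.438, -0.   ,  1.554, -0.134]), 'qd': array([ 0.001, -0.002,  0.   ,  0.001, -0.   , -0.001]), 'tau': array([-5.0000e-03, -7.1305e+01, -5.7085e+01, -1.0000e-03,  9.0000e-03,
       -0.0000e+00]), 'tool_pos': array([0.173, 0.548, 0.231]), 'eef_rot': array([ 0.152,  0.988, -0.001, -0.   ]), 'wrist_force': array([ 0.112, -0.781,  0.292]), 'torque': array([-0.04 ,  0.02 , -0.029]), 'grip_force': np.float64(0.0), 'opening': np.float64(0.085)} 0.0187
scene {'fov_y': 55.566, 'cx': 316.6932, 'cy': 247.4124, 'dist': [-0.0167, 0.0, 0.0, 0.0, 0.0], 'extrinsics': [[-0.8639, 0.3059, -0.4001, 1.0386], [0.5036, 0.5371, -0.6767, 0.8083], [0.0079, -0.7861, -0.618, 0.9392], [0.0, 0.0, 0.0, 1.0]]}
top {'fov_y': 48.2085, 'cx': 321.8947, 'cy': 240.0804, 'dist': [0.024, 0.0, 0.0, 0.0, 0.0], 'extrinsics': [[-0.0277, -0.9878, 0.1532, 0.3162], [-0.9996, 0.0271, -0.0063, -0.0134], [0.002, -0.1533, -0.9882, 1.4205], [0.0, 0.0, 0.0, 1.0]]}
{'fov_y': 69.4798, 'cx': 317.8706, 'cy': 234.0958, 'dist': [0.0007, 0.0, 0.0, 0.0, 0.0], 'hand_eye': [[0.0007, -0.9576, -0.288, 0.0733], [1.0, 0.0009, -0.0006, 0.0003], [0.0008, -0.288, 0.9576, -0.1428], [0.0, 0.0, 0.0, 1.0]]}
```

View pics/scene0.png

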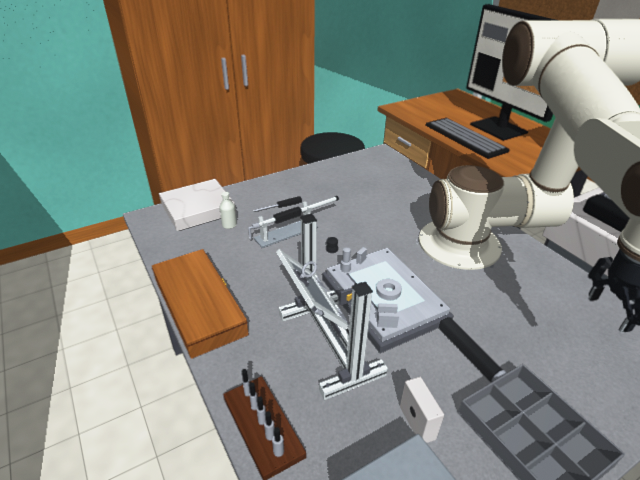

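View pics/top0.png

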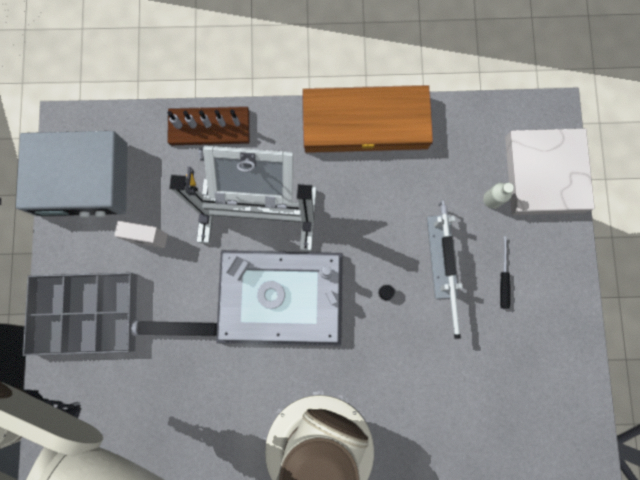

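The scene view shows the screen with its vent leaning away. The top view shows the pole at the right with its grip near (449,258) and hook towards the top, post tops near (184,182) and (306,190), and the eye near (246,163). I'll zoom in on these.

```bash
cat > h.py <<'E'
import cv2,numpy as np
from scipy.spatial.transform import Rotation as R
from workcell import manip, eyes
def cam(n,obs=None):
    p=eyes.camera_params(n); f=240/np.tan(np.radians(p["fov_y"])/2)
    K=np.array([[f,0,p["cx"]],[0,f,p["cy"]],[0,0,1.]])
    if n=="wrist":
        T=np.eye(4); T[:3,:3]=R.from_quat(obs["eef_rot"]).as_matrix(); T[:3,3]=obs["tool_pos"]; E=T@np.array(p["hand_eye"])
    else: E=np.array(p["extrinsics"])
    return K,np.array(p["dist"],float),E
def ray(c,uv):
    K,d,E=c; x=cv2.undistortPoints(np.array([[uv]],float),K,d)[0,0]
    return E[:3,3],E[:3,:3]@np.array([x[0],x[1],1])
def onz(c,uv,z):
    o,d=ray(c,uv); return o+d*(z-o[2])/d[2]
def onplane(c,uv,p,n):
    o,d=ray(c,uv); return o+d*(np.dot(np.subtract(p,o),n)/np.dot(d,n))
def proj(c,P):
    K,d,E=c; Ei=np.linalg.inv(E)
    return cv2.projectPoints(np.atleast_2d(P).astype(float),cv2.Rodrigues(Ei[:3,:3])[0],Ei[:3,3],K,d)[0][:,0]
E
python3 - <<'E'
from h import *
im=cv2.imread("pics/top0.png")
a=cv2.resize(im[130:260,160:335],None,fx=3,fy=3,interpolation=cv2.INTER_CUBIC)
b=cv2.resize(im[195:345,425:475],None,fx=4,fy=4,interpolation=cv2.INTER_CUBIC)
o=np.zeros((600,735,3),np.uint8); o[:390,:525]=a; o[:600,530:730]=b
cv2.imwrite("pics/c1.png",o)
E
```

```text
(no output)
```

View pics/c1.png

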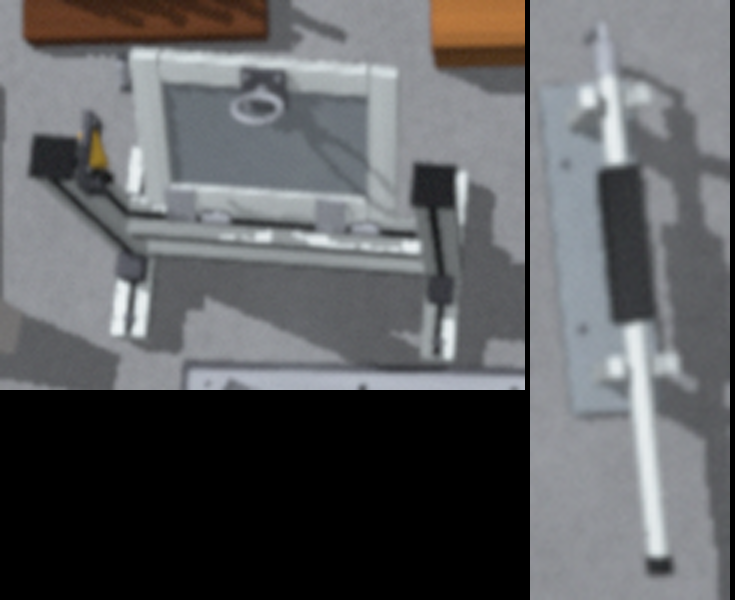

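The crop shows post tops at (177.3,182.3) and (304.7,191.7) px, the eye ring centre at (245.7,165.3), grip ends at (447.2,236.5) and (450.8,275.2), and the tube tail at (457.2,337.5).

```bash
python3 - <<'E'
from h import *
c=cam("top")
L=onz(c,(177.3,182.3),.314);Rr=onz(c,(304.7,191.7),.314)
print("posts",L,Rr,np.linalg.norm(L-Rr))
y=(L-Rr)/np.linalg.norm(L-Rr); x=np.array([y[1],-y[0],0]); o=(L+Rr)/2; print("screen yaw",np.degrees(np.arctan2(x[1],x[0])),o)
o[2]=0
H=o+[0,0,.155]
oo,d=ray(c,(245.7,165.3))
# vertical plane through screen centre, normal y
for th in np.arange(.5,1.0,.05):
    up=np.cos(th)*np.array([0,0,1])+np.sin(th)*x; n=np.cos(th)*x-np.sin(th)*np.array([0,0,1])
    e=H+.13*up-.034*n; print(round(th,2),e.round(4),proj(c,e).round(1), proj(cam("scene"),e).round(1))
A=onz(c,(447.2,236.5),.088);B=onz(c,(450.8,275.2),.088);T=onz(c,(457.2,337.5),.082);F=onz(c,(443,202.5),.082)
print(A,B,(A+B)/2,np.linalg.norm(A-B)); v=A-B; print(np.degrees(np.arctan2(v[1],v[0]))); v=F-T; print(F,T,np.degrees(np.arctan2(v[1],v[0])),np.linalg.norm(v))
for n,uv,z in(("plug",(328,268),.12),("loupe",(387,292),.039),("bottle",(500,190),.13)): print(n,onz(c,uv,z))
print("stage",[onz(c,uv,.052) for uv in((219,252),(341,252),(341,342),(219,342))])
E
```

```text
posts [0.61996562 0.28215408 0.314     ] [0.59238677 0.01303778 0.314     ] 0.2705257358822646
screen yaw -5.851205989335105 [0.60617619 0.14759593 0.314     ]
0.5 [0.6385 0.1443 0.2854] [[244.4 175.8]] [[319.5 263.1]]
0.55 [0.6449 0.1436 0.2836] [[244.8 173.2]] [[316.8 264.5]]
0.6 [0.6513 0.143  0.2815] [[245.2 170.6]] [[314.2 266. ]]
0.65 [0.6575 0.1423 0.2791] [[245.6 168.2]] [[311.6 267.5]]
0.7 [0.6636 0.1417 0.2763] [[246.1 165.9]] [[309.1 269.2]]
0.75 [0.6696 0.1411 0.2733] [[246.5 163.7]] [[306.6 271. ]]
0.8 [0.6754 0.1405 0.27  ] [[247.  161.6]] [[304.2 272.8]]
0.85 [0.681  0.1399 0.2663] [[247.4 159.6]] [[301.9 274.7]]
0.9 [0.6865 0.1394 0.2624] [[247.9 157.8]] [[299.6 276.7]]
0.95 [0.6917 0.1388 0.2583] [[248.4 156.1]] [[297.5 278.7]]
[ 0.52331691 -0.33709834  0.088     ] [ 0.42573922 -0.33980329  0.088     ] [ 0.47452806 -0.33845081  0.088     ] 0.09761517421042527
1.587889753883605
[ 0.61227457 -0.33341228  0.082     ] [ 0.2730761  -0.34683457  0.082     ] 2.2660467952742014 0.3394639304444356
plug [ 0.44874648 -0.03464244  0.12      ]
loupe [ 0.39105115 -0.18552452  0.039     ]
bottle [ 0.62917588 -0.46396642  0.13      ]
stage [array([0.50470112, 0.24302862, 0.052     ]), array([ 0.49606125, -0.07040611,  0.052     ]), array([ 0.26877173, -0.06281509,  0.052     ]), array([0.27747638, 0.24244136, 0.052     ])]
```

Posts are 270.5 mm apart (270 expected), the vent is about 0.71 rad open, and the eye is near (0.665,0.142,0.276). The pole is at (0.474,-0.338), yaw about 2°. Moving above the pole.

Request:
arm_command:
  series:
    - [-0.73, -1, 0, 0, 0, 0]
    - [-0.73, -1, 0, 0, 0, 0]
    - [-0.73, -1, 0, 0, 0, 0]
    - [-0.73, -1, 0, 0, 0, 0]
    - [-0.73, -1, 0, 0, 0, 0]
    - [-0.73, -1, 0, 0, 0, 0]
    - [-0.73, -1, 0, 0, 0, 0]
    - [-0.73, -1, 0, 0, 0, 0]
    - [-0.73, -1, 0, 0, 0, 0]
    - [-0.73, -1, 0, 0, 0, 0]
  grip: -1

```text
time: 1.1
tool_pos: [0.2916, 0.1949, 0.2312]
eef_rot: [0.152, 0.988, -0.0, 0.0]
wrist_force: [0.4, 0.4, 0.2]
opening: 0.0853
grip_force: 0.0
```

Request:
arm_command:
  series:
    - [-0.73, -1, 0, 0, 0, 0]
    - [-0.73, -1, 0, 0, 0, 0]
    - [-0.73, -1, 0, 0, 0, 0]
    - [-0.73, -1, 0, 0, 0, 0]
    - [-0.73, -1, 0, 0, 0, 0]
    - [-0.73, -1, 0, 0, 0, 0]
    - [-0.73, -1, 0, 0, 0, 0]
    - [-0.73, -1, 0, 0, 0, 0]
    - [-0.73, -1, 0, 0, 0, 0]
    - [-0.73, -1, 0, 0, 0, 0]

```text
time: 2.1
tool_pos: [0.4103, -0.1574, 0.2311]
eef_rot: [0.153, 0.988, 0.0, -0.0]
wrist_force: [1.1, 0.2, -0.0]
opening: 0.0856
grip_force: 0.0
```

Request:
arm_command:
  series:
    - [-0.73, -1, 0, 0, 0, 0]
    - [-0.73, -1, 0, 0, 0, 0]
    - [-0.73, -1, 0, 0, 0, 0]
    - [-0.73, -1, 0, 0, 0, 0]
    - [-0.73, -1, 0, 0, 0, -1]
    - [0, 0, 0, 0, 0, -1]
    - [0, 0, 0, 0, 0, -1]
    - [0, 0, 0, 0, 0, -1]
    - [0, 0, 0, 0, 0, 0]

```text
time: 3.0
tool_pos: [0.4693, -0.3318, 0.2309]
eef_rot: [-0.022, 1.0, 0.0, -0.0]
wrist_force: [0.0, 0.3, 0.2]
opening: 0.0856
grip_force: 0.0
```

```bash
cat >> h.py <<'E'
def look(f):
    o=manip.get_obs(); im=eyes.snapshot("wrist")[:,:,::-1]; cv2.imwrite(f"pics/{f}.png",im); np.save("w.npy",np.r_[o["tool_pos"],o["eef_rot"]]); return im
def wcam():
    a=np.load("w.npy"); return cam("wrist",dict(tool_pos=a[:3],eef_rot=a[3:]))
def go(p,M=None):
    o=manip.get_obs(); T=R.from_quat(o["eef_rot"])
    print("t %.2f"%o["time"],"pos",o["tool_pos"].round(4),"F",o["wrist_force"].round(1),"shift units",(T.inv().apply(np.subtract(p,o["tool_pos"]))/.03).round(2))
    if M is not None: print("turn units",((T.inv()*R.from_matrix(M)).as_rotvec(degrees=True)/5).round(2))
def down(yaw,pitch=0): # tool x opposite to pole x at this yaw; pitch>0: pole nose up
    a=np.radians(yaw); px=np.array([np.cos(a),np.sin(a),0]); y=np.array([-np.sin(a),np.cos(a),0])
    b=np.radians(pitch); px=px*np.cos(b)+np.array([0,0,np.sin(b)]); return np.c_[-px,y,np.cross(-px,y)]
E
python3 -c "
from h import *
look('w1'); go([.474,-.338,.2],down(2))"
```

```text
t 3.05 pos [ 0.4693 -0.3317  0.231 ] F [-0.5 -0.3  0.1] shift units [-0.15 -0.22  1.03]
turn units [ 0.   -0.01  0.08]
```

View pics/w1.png

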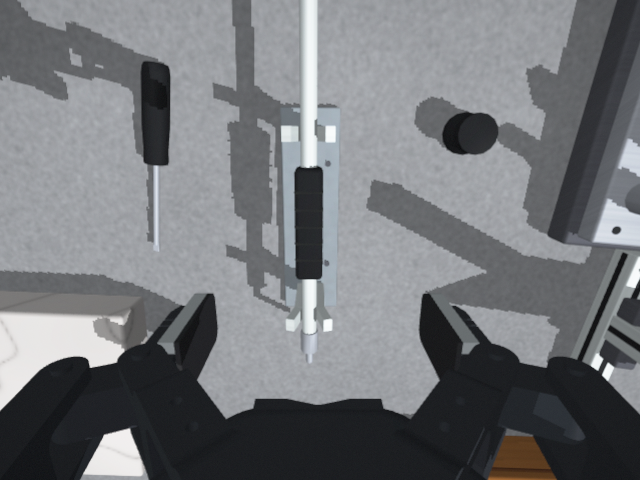

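The wrist picture shows the grip from (309,168) to (309.5,278), nearly parallel to the image columns, with the hook end at (310,360).

```bash
python3 -c "
from h import *
c=wcam()
A=onz(c,(309.5,278),.088);B=onz(c,(309,168),.088);print(A,B,(A+B)/2,np.linalg.norm(A-B))
F=onz(c,(309.5,345),.082);T=onz(c,(309,5),.082);v=F-T;y=np.degrees(np.arctan2(v[1],v[0]));print(F,T,y)
g=(A+B)/2; go([g[0],g[1],.0565],down(y))"
```

```text
[ 0.5232558  -0.33669492  0.088     ] [ 0.42601359 -0.340853    0.088     ] [ 0.4746347  -0.33877396  0.088     ] 0.09733107405948552
[ 0.59665859 -0.33400692  0.082     ] [ 0.30856766 -0.34548334  0.082     ] 2.281233314756921
t 3.05 pos [ 0.4693 -0.3317  0.231 ] F [-0.5 -0.3  0.1] shift units [-0.17 -0.25  5.82]
turn units [ 0.   -0.01  0.02]
```

Request:
arm_command:
  series:
    - [-0.17, -0.25, 0.8, 0, 0, 0]
    - [0, 0, 1, 0, 0, 0]
    - [0, 0, 1, 0, 0, 0]
    - [0, 0, 1, 0, 0, 0]
    - [0, 0, 1, 0, 0, 0]
    - [0, 0, 0.7, 0, 0, 0]
    - [0, 0, 0.35, 0, 0, 0]
    - [0, 0, 0, 0, 0, 0]

```text
time: 3.85
tool_pos: [0.4744, -0.3386, 0.0548]
eef_rot: [-0.021, 1.0, 0.001, -0.001]
wrist_force: [0.3, -0.2, -0.1]
opening: 0.0854
grip_force: 0.0
```

Request:
arm_command:
  series:
    - [0, 0, 0, 0, 0, 0]
    - [0, 0, 0, 0, 0, 0]
    - [0, 0, 0, 0, 0, 0]
    - [0, 0, 0, 0, 0, 0]
    - [0, 0, 0, 0, 0, 0]
    - [0, 0, 0, 0, 0, 0]
  grip: 1
  grip_force: 80

```text
time: 4.45
tool_pos: [0.4751, -0.3391, 0.0566]
eef_rot: [-0.022, 1.0, -0.0, 0.0]
wrist_force: [-1.0, 1.9, 6.8]
opening: 0.0231
grip_force: 78.0
```

Request:
arm_command:
  series:
    - [0, 0, -0.3, 0, 0, 0]
    - [0, 0, -0.6, 0, 0, 0]
    - [0, 0, -1, 0, 0, 0]
    - [0, 0, -1, 0, 0, 0]
    - [0, 0, -1, 0, 0, 0]
    - [0, 0, -1, 0, 0, 0]
    - [0, 0, -1, 0, 0, 0]
    - [0, 0, -1, 0, 0, 0]
    - [0, 0, -1, 0, 0, 0]
    - [0, 0, -1, 0, 0, 0]

```text
time: 5.45
tool_pos: [0.4745, -0.3387, 0.3247]
eef_rot: [-0.022, 1.0, -0.0, 0.0]
wrist_force: [1.1, -0.6, -3.0]
opening: 0.023
grip_force: 78.5
```

Request:
arm_command:
  series:
    - [0, 0, -1, 0, 0, 1]
    - [0, 0, -0.6, 0, 0, 0.63]
    - [0, 0, 0, 0, 0, 0]

```text
time: 5.75
tool_pos: [0.475, -0.3391, 0.3738]
eef_rot: [0.05, 0.999, -0.001, 0.002]
wrist_force: [-0.1, -0.1, -2.6]
opening: 0.0228
grip_force: 78.6
```

```bash
python3 -c "
from h import *
go([.44,.1644,.37],down(-5.85))"
```

```text
t 5.75 pos [ 0.475  -0.3391  0.3738] F [-0.1 -0.1 -2.6] shift units [ 2.84 16.58  0.07]
turn units [-0.03  0.04  0.02]
```

Request:
arm_command:
  series:
    - [0.7, 0.7, 0, 0, 0, 0]
    - [0.7, 1, 0, 0, 0, 0]
    - [0.7, 1, 0, 0, 0, 0]
    - [0.7, 1, 0, 0, 0, 0]
    - [0, 1, 0, 0, 0, 0]
    - [0, 1, 0, 0, 0, 0]
    - [0, 1, 0, 0, 0, 0]
    - [0, 1, 0, 0, 0, 0]
    - [0, 1, 0, 0, 0, 0]
    - [0, 1, 0, 0, 0, 0]

```text
time: 6.75
tool_pos: [0.4196, -0.0398, 0.3697]
eef_rot: [0.049, 0.999, 0.0, -0.001]
wrist_force: [0.6, -0.8, -2.7]
opening: 0.0233
grip_force: 78.7
```

Request:
arm_command:
  series:
    - [0, 1, 0, 0, 0, 0]
    - [0, 1, 0, 0, 0, 0]
    - [0, 1, 0, 0, 0, 0]
    - [0, 1, 0, 0, 0, 0]
    - [0, 1, 0, 0, 0, 0]
    - [0, 1, 0, 0, 0, 0]
    - [0, 0.8, 0, 0, 0, 0]
    - [0, 0, 0, 0, 0, 0]

```text
time: 7.55
tool_pos: [0.4398, 0.164, 0.3693]
eef_rot: [0.047, 0.999, -0.0, -0.001]
wrist_force: [0.3, 0.1, -2.4]
opening: 0.0228
grip_force: 78.9
```

```bash
python3 -c "
from h import *
look('w2'); go([.50,.158,.37],down(-5.85))"
```

```text
t 7.60 pos [0.4398 0.1628 0.3695] F [ 0.1 -1.4 -2.9] shift units [-2.01  0.03 -0.02]
turn units [-0.01 -0.02  0.08]
```

View pics/w2.png

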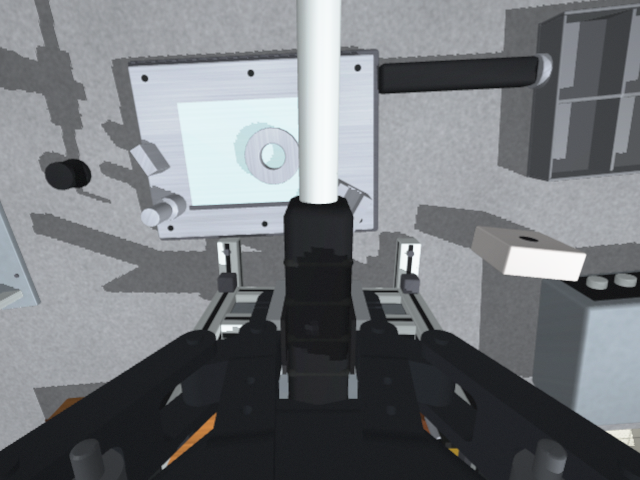

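The view is centred between the screen's feet, at (228,243) and (408,243). The gripper hides the hook, so the fixed cameras have to be used near the eye.

Request:
arm_command:
  series:
    - [-0.5, 0.03, 0, 0, 0, 0]
    - [-1, 0.03, 0, 0, 0, 0.05]
    - [-0.8, 0, 0.2, 0, 0, 0]
    - [-0.4, 0, 0.4, 0, 0, 0]
    - [0, 0, 0, 0, 0, 0]

```text
time: 8.1
tool_pos: [0.5218, 0.1544, 0.3498]
eef_rot: [0.052, 0.999, -0.001, -0.002]
wrist_force: [0.1, 0.2, -2.8]
opening: 0.0224
grip_force: 78.9
```

```bash
cat > v.py <<'E'
from h import *; import sys
s=eyes.snapshot("scene")[:,:,::-1]; t=eyes.snapshot("top")[:,:,::-1]
k=sys.argv[1]; cv2.imwrite(f"pics/s{k}.png",s);cv2.imwrite(f"pics/t{k}.png",t)
f=lambda im,x,y:cv2.resize(im[y:y+100,x:x+80],None,fx=5,fy=5,interpolation=cv2.INTER_CUBIC)
cv2.imwrite(f"pics/v{k}.png",np.hstack([f(s,270,220),f(t,205,130)])); go([.5237,.156,.345],down(-5.85))
E
python3 v.py 1
```

```text
t 8.20 pos [0.5205 0.1551 0.3523] F [-1.3 -0.2 -2.2] shift units [-0.1   0.04  0.24]
turn units [-0.   -0.02 -0.02]
```

View pics/v1.png

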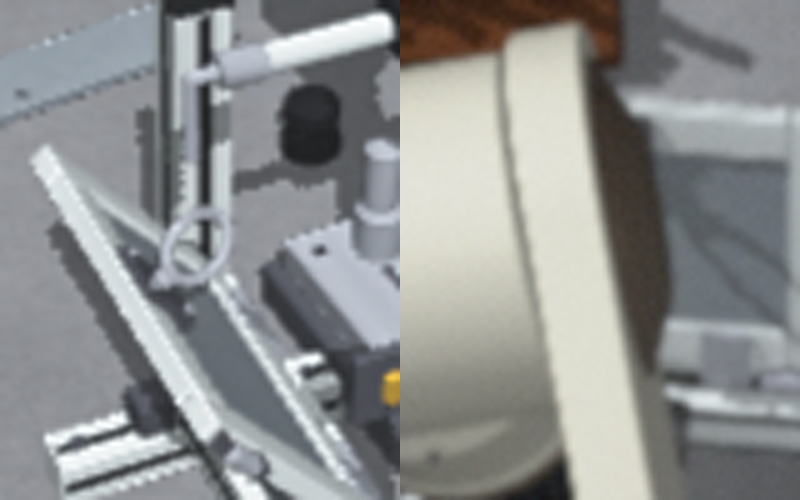

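In the scene crop the ring centre is at (309.2,269.6) px, as predicted for 0.70 rad, and the finger hangs above it with its centreline near u=308.3. The arm hides it in the top view. I'll compare with the predicted hook.

```bash
python3 -c "
from h import *
o=manip.get_obs(); T=R.from_quat(o['eef_rot']); g=o['tool_pos']-T.apply([0,0,manip.grip_depth]); c=cam('scene')
for dz in (0,.024,.045): p=g+T.apply([-.142,0,dz]); print(p.round(4),proj(c,p).round(1))
E=np.array([.6636,.1417,.2763])
for d in np.eye(3)*.01: print('eye +1cm',(proj(c,E+d)-proj(c,E)).round(1))
im=cv2.imread('pics/s1.png')
for v in range(230,268,3): print(v, im[v,300:320].sum(1)//3)
"
```

```text
[0.6618 0.1404 0.3708] [[309.4 234.4]]
[0.6618 0.1404 0.3468] [[309.4 243.5]]
[0.6617 0.1404 0.3258] [[309.5 251.2]]
eye +1cm [[-3.9  1.5]]
eye +1cm [[2.2 2.6]]
eye +1cm [[-0.  -3.4]]
230 [159 138  73  93 125 189 202 204 203 142  62  41 108 167 181 190 193 195
 195 197]
233 [128 130  79  91 126 189 203 202 201 149 116 143 195 165 166 185 188 187
 187 186]
236 [147 135  78  74 131 186 159 167 176 165 146 107 124 119 106 133 137 129
 123 123]
239 [150 135  77  75 130 189 159 157 160 113  53  50 148 201 201 203 165 150
 149 149]
242 [ 96 123  77  73 129 186 159 155 161 116  53  37  81 111 116 118 142 146
 146 145]
245 [ 93 123  76  74 127 177 133 148 161 119  55  36  82 112 117 119 142 150
 149 147]
248 [ 92 123  92  76  98 111 128 152 162 131  63  37  92 145 147 193 167 149
 148 148]
251 [ 91 114  88  76  97 110 114 148 163 132  65  52 148 199 207 207 163 146
 147 150]
254 [ 91 114  87  61  93 109 140 193 204 143  63  50 149 199 206 206 159 108
 104  98]
257 [ 93 115  87  58  93 111 162 198 205 142  61  51 147 200 206 203 128  90
  97  99]
260 [ 92 113  87  59  92 121 174 201 201 141  76  67 149 198 206 202 164 149
 147 149]
263 [113 116  90  60 119 148 181 188 176 159 137 137 143 157 190 189 156 147
 150 151]
266 [190 177 162 167 206 198 180 196 207 174  83  52 150 197 187 196 170 153
 149 148]
```

Request:
arm_command:
  series:
    - [0.13, 0.04, 0.3, 0, 0, 0]
    - [0, 0, 0.6, 0, 0, 0]
    - [0, 0, 0.3, 0, 0, 0]
    - [0, 0, 0.1, 0, 0, 0]
    - [0, 0, 0, 0, 0, 0]

```text
time: 8.7
tool_pos: [0.5168, 0.1572, 0.3139]
eef_rot: [0.052, 0.999, -0.0, 0.0]
wrist_force: [0.0, 0.3, -1.7]
opening: 0.0226
grip_force: 78.9
```

```bash
python3 - <<'E'
from h import *
go([.52,.156,.2886])
s=eyes.snapshot("scene")[:,:,::-1]; cv2.imwrite("pics/s2.png",s)
cv2.imwrite("pics/v2.png",cv2.resize(s[230:285,280:340],None,fx=9,fy=9,interpolation=cv2.INTER_CUBIC))
E
```

```text
t 8.70 pos [0.5168 0.1572 0.3139] F [ 0.   0.3 -1.7] shift units [-0.11 -0.03  0.84]
```

View pics/v2.png

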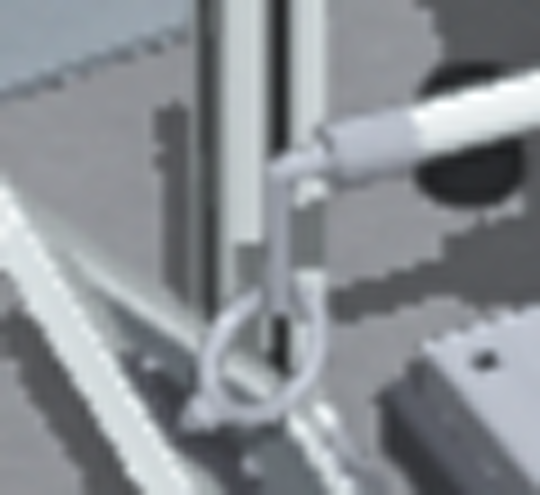

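The finger is now at about u=311, with its tip v≈264 inside the ring's outline. The ring centre is at (309.1,268.9).

```bash
python3 -c "
from h import *
o=manip.get_obs(); T=R.from_quat(o['eef_rot']); g=o['tool_pos']-T.apply([0,0,manip.grip_depth]); c=cam('scene')
for dz in (0,.024,.045): p=g+T.apply([-.142,0,dz]); print(p.round(4),proj(c,p).round(1))
im=cv2.imread('pics/s2.png')
for v in range(246,282,2): print(v, im[v,300:320].sum(1)//3)
"
```

```text
[0.6583 0.1426 0.3331] [[311.4 248.6]]
[0.6583 0.1426 0.3091] [[311.4 257.2]]
[0.6583 0.1426 0.2881] [[311.4 264.6]]
246 [ 91 119  78  74 127 184 197 200 200 139  67  75 151 170 185 195 139 174
 187 188]
248 [ 91 121  90  78 128 183 198 201 200 165 180 194 197 192 186 175 155 145
 160 161]
250 [ 91 114  86  76 127 183 197 200 200 156 154 155 141 189 204 202 144 113
 113 119]
252 [ 88 112  86  77 126 180 196 200 200 156 153 157 154 184 145 126 138 143
 147 149]
254 [ 89 112  85  62 125 180 197 201 200 156 153 156 121 112 113 116 141 148
 149 150]
256 [ 91 112  85  62 126 179 190 194 192 141 151 157 123 113 114 116 141 149
 150 150]
258 [ 90 112  85  63 125 166 129 111 112 116 151 158 122 113 112 115 140 147
 146 145]
260 [ 92 113  86  63 124 168 134 112 114 132 152 158 155 191 202 198 162 148
 147 141]
262 [ 93 112  85  62 124 160 139 145 161 128 148 156 131 166 183 192 128  95
  93  90]
264 [147 135 108  70 132 186 192 179 145 128 142 148 145 141 172 190 125  87
  86  87]
266 [187 175 160 165 205 195 143 114 117 149  79  51 147 194 186 194 160 146
 146 145]
268 [148 185 167 196 187 144 126 116 118 142  76  52 147 194 188 197 161 149
 149 146]
270 [104 108 170 196 160 190 181 168 151 123  71  51 137 172 201 181 141 143
 144 145]
272 [ 95  91 160 196 154 136 164 193 201 182 161 137 177 206 187 161 148 147
 147 150]
274 [ 83 156 182 175 178 152 121 120 138 170 178 183 187 165 173 182 160 145
 143 147]
276 [137 153 181 177 155 148 151 166 167 158 154 130 206 193 180 209 241 188
 145 144]
278 [ 79  74  69  69  63  70  80  86  83  84  85 105 158 207 213 182 157 174
 162 147]
280 [116  88  77  75  69  65  69 108 110 108 108 107 104 118 195 209 209 163
 157 156]
```

Request:
arm_command:
  series:
    - [-0.1, 0, 0, 0, 0, 0]
    - [0, 0, 0.3, 0, 0, 0]
    - [0, 0, 0, 0, 0, 0]

```text
time: 9.05
tool_pos: [0.52, 0.1567, 0.3035]
eef_rot: [0.052, 0.999, -0.0, -0.001]
wrist_force: [-0.1, -0.0, -2.2]
opening: 0.023
grip_force: 78.9
```

Request:
arm_command:
  series:
    - [0, 0, 0.25, 0, 0, 0]
    - [0, 0, 0.25, 0, 0, 0]
    - [0, 0, 0, 0, 0, 0]

```text
time: 9.35
tool_pos: [0.5198, 0.1567, 0.2884]
eef_rot: [0.052, 0.999, -0.0, -0.001]
wrist_force: [0.3, -0.6, -2.7]
opening: 0.0228
grip_force: 78.9
```

```bash
python3 - <<'E'
from h import *
go([.52,.156,.2886])
s=eyes.snapshot("scene")[:,:,::-1]; cv2.imwrite("pics/s3.png",s)
cv2.imwrite("pics/v3.png",cv2.resize(s[230:285,280:340],None,fx=9,fy=9,interpolation=cv2.INTER_CUBIC))
E
```

```text
t 9.35 pos [0.5198 0.1567 0.2884] F [ 0.3 -0.6 -2.7] shift units [-0.01 -0.02 -0.01]
```

View pics/v3.png

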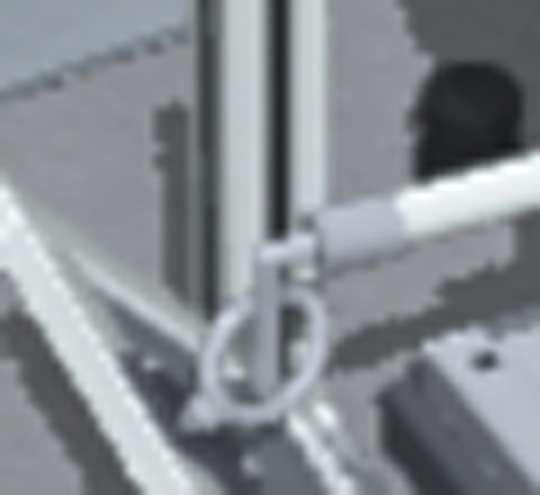

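The hook is through the ring with its tip at the lower rim, (309.5,273) px, and there is no contact force. Starting the pull along the arc.

Request:
arm_command:
  series:
    - [0.15, 0, 0, 0, 0, 0]
    - [0.2, 0, -0.05, 0, 0, 0]
    - [0.25, 0, -0.07, 0, 0, 0]
    - [0, 0, 0, 0, 0, 0]

```text
time: 9.8
tool_pos: [0.5014, 0.1589, 0.2943]
eef_rot: [0.051, 0.999, 0.0, 0.0]
wrist_force: [0.2, -0.1, -2.0]
opening: 0.023
grip_force: 78.9
```

Request:
arm_command:
  series:
    - [0.25, 0, -0.08, 0, 0, 0]
    - [0.25, 0, -0.08, 0, 0, 0]
    - [0.25, 0, -0.07, 0, 0, 0]
    - [0.2, 0, -0.04, 0, 0, 0]
    - [0.2, 0, -0.04, 0, 0, 0]
    - [0, 0, 0, 0, 0, 0]

```text
time: 10.4
tool_pos: [0.4673, 0.1623, 0.3032]
eef_rot: [0.052, 0.999, 0.0, 0.0]
wrist_force: [-0.8, -0.8, -1.9]
opening: 0.0231
grip_force: 78.9
```

```bash
python3 - <<'E'
from h import *
go([.46,.162,.301])
s=eyes.snapshot("scene")[:,:,::-1]; cv2.imwrite("pics/s4.png",s)
cv2.imwrite("pics/v4.png",cv2.resize(s[210:310,270:390],None,fx=6,fy=6,interpolation=cv2.INTER_CUBIC))
E
```

```text
t 10.40 pos [0.4673 0.1623 0.3032] F [-0.8 -0.8 -1.9] shift units [ 0.24 -0.04  0.07]
```

View pics/v4.png

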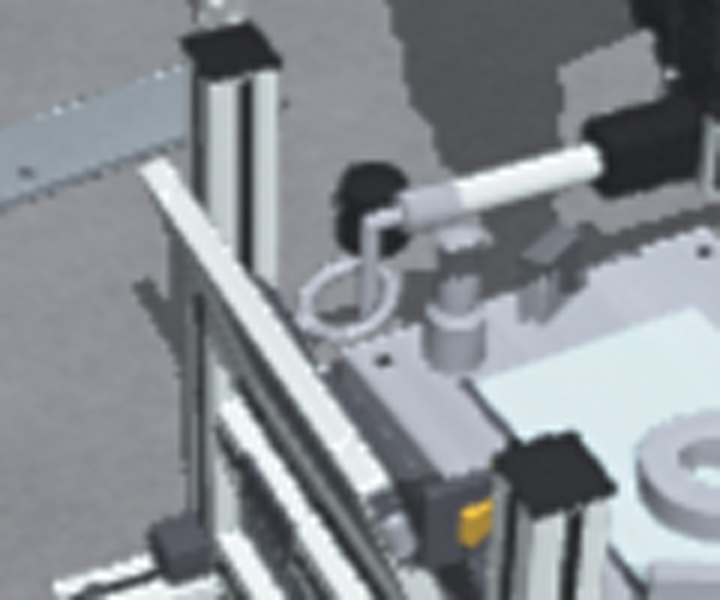

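The vent follows and the finger bears on the robot-side rim, at about 0.35 rad now. Continuing in small pulls while watching force.

Request:
arm_command:
  series:
    - [0.1, 0, 0, 0, 0, 0]
    - [0.1, 0, 0, 0, 0, 0]
    - [0.1, 0, 0, 0, 0, 0]

```text
time: 10.75
tool_pos: [0.4589, 0.1631, 0.3026]
eef_rot: [0.052, 0.999, -0.0, -0.0]
wrist_force: [2.8, 0.0, -2.5]
opening: 0.0227
grip_force: 78.9
```

Request:
arm_command:
  series:
    - [0.07, 0, 0, 0, 0, 0]
    - [0.07, 0, 0, 0, 0, 0]

```text
time: 10.95
tool_pos: [0.4546, 0.1636, 0.3026]
eef_rot: [0.052, 0.999, -0.0, -0.0]
wrist_force: [2.8, 0.6, -3.4]
opening: 0.0228
grip_force: 78.8
```

Request:
arm_command:
  series:
    - [0.07, 0, 0, 0, 0, 0]
    - [0.07, 0, 0, 0, 0, 0]

```text
time: 11.15
tool_pos: [0.4504, 0.164, 0.3026]
eef_rot: [0.052, 0.999, -0.0, -0.0]
wrist_force: [2.2, -0.8, -3.8]
opening: 0.0228
grip_force: 78.8
```

Request:
arm_command:
  series:
    - [0.07, 0, 0, 0, 0, 0]
    - [0.07, 0, 0, 0, 0, 0]

```text
time: 11.35
tool_pos: [0.4464, 0.1644, 0.3027]
eef_rot: [0.052, 0.999, -0.0, 0.0]
wrist_force: [7.8, -0.9, -5.4]
opening: 0.023
grip_force: 78.6
```

Request:
arm_command:
  series:
    - [0.07, 0, 0, 0, 0, 0]
    - [0.07, 0, 0, 0, 0, 0]

```text
time: 11.55
tool_pos: [0.4427, 0.1648, 0.3025]
eef_rot: [0.052, 0.999, -0.0, 0.0]
wrist_force: [9.5, 0.4, -8.4]
opening: 0.0233
grip_force: 78.6
```

Request:
arm_command:
  series:
    - [0.07, 0, 0, 0, 0, 0]
    - [0.07, 0, 0, 0, 0, 0]

```text
time: 11.75
tool_pos: [0.4385, 0.1652, 0.3023]
eef_rot: [0.052, 0.999, -0.0, 0.0]
wrist_force: [12.2, -0.2, -11.0]
opening: 0.0232
grip_force: 78.7
```

The catch began to resist near TCP x=0.448. The rim drops as the vent comes upright, which drags the hook down, so I'll follow it down.

Request:
arm_command:
  series:
    - [0, 0, 0.07, 0, 0, 0]
    - [0, 0, 0.07, 0, 0, 0]

```text
time: 11.95
tool_pos: [0.4383, 0.1653, 0.2988]
eef_rot: [0.052, 0.999, 0.0, 0.001]
wrist_force: [2.9, -0.1, 0.0]
opening: 0.0225
grip_force: 79.8
```

Request:
arm_command:
  series:
    - [0.05, 0, 0.03, 0, 0, 0]
    - [0.05, 0, 0.03, 0, 0, 0]

```text
time: 12.15
tool_pos: [0.4358, 0.1656, 0.2971]
eef_rot: [0.052, 0.999, 0.0, 0.001]
wrist_force: [9.3, 0.4, -0.4]
opening: 0.0229
grip_force: 79.8
```

Request:
arm_command:
  series:
    - [0.05, 0, 0.02, 0, 0, 0]
    - [0.05, 0, 0.02, 0, 0, 0]

```text
time: 12.35
tool_pos: [0.4329, 0.1659, 0.2961]
eef_rot: [0.052, 0.999, 0.0, 0.001]
wrist_force: [9.2, -0.0, 1.1]
opening: 0.0228
grip_force: 79.9
```

Request:
arm_command:
  series:
    - [0.05, 0, 0.02, 0, 0, 0]
    - [0.05, 0, 0.02, 0, 0, 0]

```text
time: 12.55
tool_pos: [0.43, 0.1662, 0.295]
eef_rot: [0.052, 0.999, 0.0, 0.002]
wrist_force: [9.2, 0.7, 0.9]
opening: 0.0227
grip_force: 80.0
```

Request:
arm_command:
  series:
    - [0.04, 0, 0.01, 0, 0, 0]
    - [0.03, 0, 0.01, 0, 0, 0]

```text
time: 12.75
tool_pos: [0.4278, 0.1664, 0.2944]
eef_rot: [0.052, 0.999, 0.0, 0.001]
wrist_force: [7.8, -0.2, 1.0]
opening: 0.0229
grip_force: 80.0
```

Request:
arm_command:
  series:
    - [0.04, 0, 0.01, 0, 0, 0]

```text
time: 12.85
tool_pos: [0.4264, 0.1666, 0.294]
eef_rot: [0.052, 0.999, 0.0, 0.001]
wrist_force: [4.1, 0.9, 0.1]
opening: 0.023
grip_force: 80.0
```

Request:
arm_command:
  series:
    - [0.04, 0, 0.01, 0, 0, 0]

```text
time: 12.95
tool_pos: [0.4246, 0.1667, 0.2933]
eef_rot: [0.052, 0.999, -0.0, 0.0]
wrist_force: [3.1, -0.2, -3.2]
opening: 0.0231
grip_force: 79.6
```

Force dropped, so the catch has probably snapped. Feeling for the buffer stop.

Request:
arm_command:
  series:
    - [0.03, 0, 0.01, 0, 0, 0]
    - [0, 0, 0, 0, 0, 0]

```text
time: 13.15
tool_pos: [0.4238, 0.1668, 0.2928]
eef_rot: [0.052, 0.999, -0.0, 0.0]
wrist_force: [5.2, -0.4, -0.9]
opening: 0.0232
grip_force: 79.7
```

Request:
arm_command:
  series:
    - [0.03, 0, 0.01, 0, 0, 0]
    - [0, 0, 0, 0, 0, 0]

```text
time: 13.35
tool_pos: [0.4234, 0.1668, 0.2926]
eef_rot: [0.052, 0.999, -0.0, 0.001]
wrist_force: [8.6, -0.2, -2.5]
opening: 0.0234
grip_force: 79.6
```

Request:
arm_command:
  series:
    - [0.03, 0, 0, 0, 0, 0]
    - [0, 0, 0, 0, 0, 0]

```text
time: 13.55
tool_pos: [0.4227, 0.1669, 0.2925]
eef_rot: [0.052, 0.999, -0.0, 0.001]
wrist_force: [11.9, -1.0, -3.6]
opening: 0.0228
grip_force: 79.5
```

Request:
arm_command:
  series:
    - [0.03, 0, 0, 0, 0, 0]
    - [0, 0, 0, 0, 0, 0]

```text
time: 13.75
tool_pos: [0.4222, 0.1669, 0.2925]
eef_rot: [0.052, 0.999, -0.0, 0.001]
wrist_force: [17.5, -1.4, -4.9]
opening: 0.0227
grip_force: 79.2
```

17.5 N against the buffer, so it is shut. Releasing the load, centring the finger in the eye, and lifting out.

Request:
arm_command:
  series:
    - [-0.15, 0, 0, 0, 0, 0]
    - [-0.25, 0, 0, 0, 0, 0]
    - [0, 0, 0, 0, 0, 0]

```text
time: 14.05
tool_pos: [0.4334, 0.1657, 0.2921]
eef_rot: [0.052, 0.999, -0.0, -0.001]
wrist_force: [-0.1, -0.2, -1.9]
opening: 0.023
grip_force: 79.6
```

Request:
arm_command:
  series:
    - [0, 0, -0.2, 0, 0, 0]
    - [0, 0, -0.4, 0, 0, 0]
    - [0, 0, -0.4, 0, 0, 0]

```text
time: 14.35
tool_pos: [0.4329, 0.1659, 0.3239]
eef_rot: [0.052, 0.999, 0.0, 0.0]
wrist_force: [0.5, -0.2, -1.4]
opening: 0.0233
grip_force: 79.6
```

Request:
arm_command:
  series:
    - [0, 0, -0.5, 0, 0, 0]
    - [0, 0, -1, 0, 0, 0]
    - [0, 0, -0.6, 0, 0, 0]
    - [0, 0, 0, 0, 0, 0]

```text
time: 14.75
tool_pos: [0.4334, 0.166, 0.3887]
eef_rot: [0.052, 0.999, 0.001, 0.002]
wrist_force: [0.0, -0.4, -2.8]
opening: 0.023
grip_force: 79.7
```

```bash
python3 - <<'E'
from h import *
go([.44,.165,.375],down(-5.85))
s=eyes.snapshot("scene")[:,:,::-1]; cv2.imwrite("pics/s5.png",s)
cv2.imwrite("pics/v5.png",cv2.resize(s[200:320,260:400],None,fx=5,fy=5,interpolation=cv2.INTER_CUBIC))
E
```

```text
t 14.75 pos [0.4334 0.166  0.3887] F [ 0.  -0.4 -2.8] shift units [-0.22 -0.01  0.46]
turn units [ 0.01  0.05 -0.01]
```

View pics/v5.png

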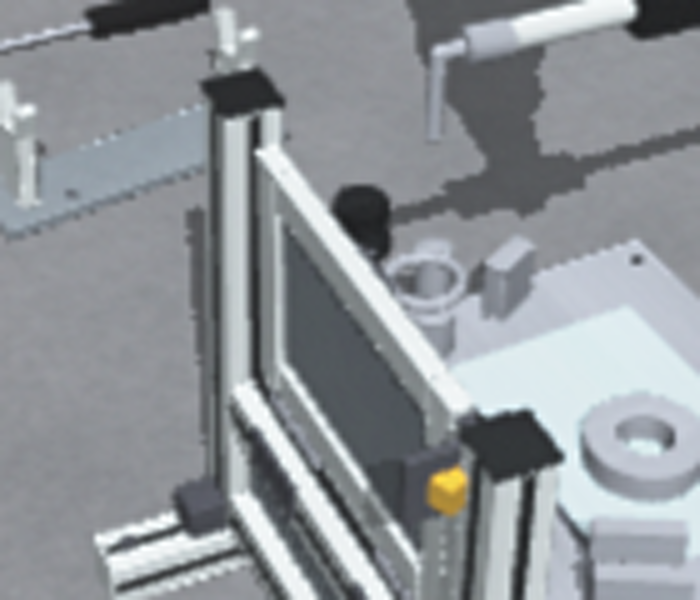

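The vent stands upright in its frame with the ring level at (345,256) px, and the hook is clear at (347,228). Returning the pole to the rest.

Request:
arm_command:
  series:
    - [0, -0.6, 0, 0, 0, 0]
    - [0, -1, 0, 0, 0, 0]
    - [0, -1, 0, 0, 0, 0]
    - [0, -1, 0, 0, 0, 0]
    - [0, -1, 0, 0, 0, 0]
    - [0, -1, 0, 0, 0, 0]
    - [0, -1, 0, 0, 0, 0]
    - [0, -1, 0, 0, 0, 0]
    - [0, -1, 0, 0, 0, 0]
    - [0, -1, 0, 0, 0, 0]

```text
time: 15.8
tool_pos: [0.4028, -0.1217, 0.3845]
eef_rot: [0.052, 0.999, 0.0, -0.001]
wrist_force: [1.1, 0.6, -1.8]
opening: 0.0229
grip_force: 79.6
```

Request:
arm_command:
  series:
    - [-0.5, -1, 0, 0, 0, 0]
    - [-0.5, -1, 0, 0, 0, 0]
    - [-0.5, -1, 0, 0, 0, 0]
    - [-0.5, -1, 0, 0, 0, 0]
    - [-0.5, -1, 0, 0, 0, 0]
    - [-0.5, -1, 0, 0, 0, 0]
    - [-0.1, -1, 0, 0, 0, 0]
    - [0, 0, 0, 0, 0, -0.8]
    - [0, 0, 0, 0, 0, -0.83]
    - [0, 0, 0, 0, 0, 0]

```text
time: 16.8
tool_pos: [0.474, -0.3392, 0.3843]
eef_rot: [-0.02, 1.0, 0.001, -0.001]
wrist_force: [-0.9, 0.4, -3.0]
opening: 0.0225
grip_force: 79.6
```

```bash
python3 - <<'E'
from h import *
go([.4745,-.3387,.13],down(2.28))
E
```

```text
t 16.80 pos [ 0.474  -0.3392  0.3843] F [-0.9  0.4 -3. ] shift units [-0.03  0.01  8.48]
turn units [ 0.01 -0.01  0.  ]
```

Request:
arm_command:
  series:
    - [0, 0, 0.7, 0, 0, 0]
    - [0, 0, 1, 0, 0, 0]
    - [0, 0, 1, 0, 0, 0]
    - [0, 0, 1, 0, 0, 0]
    - [0, 0, 1, 0, 0, 0]
    - [0, 0, 1, 0, 0, 0]
    - [0, 0, 1, 0, 0, 0]
    - [0, 0, 1, 0, 0, 0]
    - [0, 0, 0.7, 0, 0, 0]
    - [0, 0, 0.3, 0, 0, 0]

```text
time: 17.8
tool_pos: [0.4733, -0.3381, 0.122]
eef_rot: [-0.019, 1.0, 0.001, -0.001]
wrist_force: [-0.5, -0.1, -2.3]
opening: 0.0228
grip_force: 79.7
```

```bash
python3 - <<'E'
from h import *
go([.4745,-.3387,.0565],down(2.28))
s=eyes.snapshot("scene")[:,:,::-1];t=eyes.snapshot("top")[:,:,::-1]
cv2.imwrite("pics/s6.png",s);cv2.imwrite("pics/t6.png",t)
cv2.imwrite("pics/v6.png",np.hstack([cv2.resize(s[180:260,240:350],None,fx=5,fy=5,interpolation=cv2.INTER_CUBIC),cv2.resize(t[195:345,430:480],(133*1,400))]))
o=manip.get_obs(); T=R.from_quat(o['eef_rot']); g=o['tool_pos']-T.apply([0,0,manip.grip_depth]); c=cam('scene')
for x,z in((-.05,-.013),(.05,-.013),(-.142,0),(-.142,.045),(.206,0)): print(x,z,proj(c,g+T.apply([x,0,z])).round(1),((proj(c,g+T.apply([x,0,z]))-[240,180])*5).round())
E
```

```text
t 17.80 pos [ 0.4733 -0.3381  0.122 ] F [-0.5 -0.1 -2.3] shift units [-0.04 -0.03  2.18]
turn units [ 0.03 -0.03 -0.03]
-0.05 -0.013 [[273.8 198.9]] [[169.  95.]]
0.05 -0.013 [[300.5 190.4]] [[303.  52.]]
-0.142 0 [[248.2 210.7]] [[ 41. 153.]]
-0.142 0.045 [[249.4 222.4]] [[ 47. 212.]]
0.206 0 [[339.2 181.3]] [[496.   7.]]
```

View pics/v6.png

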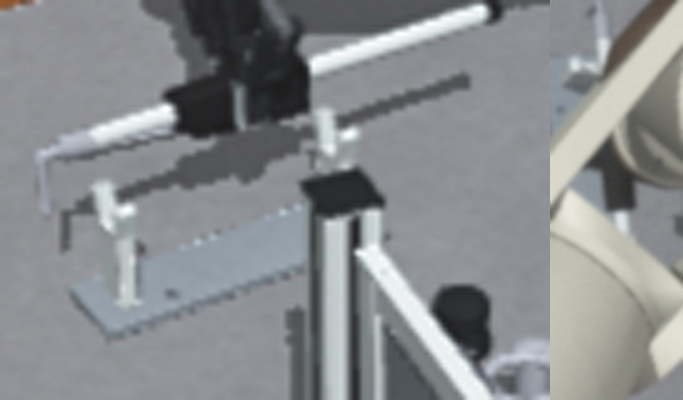

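The pole is level in the gripper: hook top at (248,211) px and tail at (339,182), both within 1 px of the prediction. Lowering into the notches.

Request:
arm_command:
  series:
    - [-0.04, -0.02, 0.5, 0, 0, 0]
    - [0, 0, 0.6, 0, 0, 0]
    - [0, 0, 0.4, 0, 0, 0]
    - [0, 0, 0.3, 0, 0, 0]
    - [0, 0, 0.2, 0, 0, 0]
    - [0, 0, 0, 0, 0, 0]

```text
time: 18.5
tool_pos: [0.4753, -0.3396, 0.064]
eef_rot: [-0.019, 1.0, 0.0, -0.0]
wrist_force: [-0.6, -0.6, -2.5]
opening: 0.0228
grip_force: 79.7
```

Request:
arm_command:
  series:
    - [0, 0, 0.1, 0, 0, 0]
    - [0, 0, 0.08, 0, 0, 0]
    - [0, 0, 0, 0, 0, 0]

```text
time: 18.8
tool_pos: [0.4754, -0.3397, 0.0591]
eef_rot: [-0.019, 1.0, -0.0, -0.0]
wrist_force: [0.2, -0.0, -2.6]
opening: 0.0228
grip_force: 79.7
```

Request:
arm_command:
  series:
    - [0, 0, 0.06, 0, 0, 0]
    - [0, 0, 0.04, 0, 0, 0]
    - [0, 0, 0, 0, 0, 0]

```text
time: 19.1
tool_pos: [0.4755, -0.3398, 0.0567]
eef_rot: [-0.019, 1.0, -0.0, 0.0]
wrist_force: [-1.9, 1.4, 3.6]
opening: 0.0227
grip_force: 80.8
```

Seated: the rest now carries the pole. Opening and rising.

Request:
arm_command:
  series:
    - [0, 0, 0, 0, 0, 0]
    - [0, 0, 0, 0, 0, 0]
    - [0, 0, 0, 0, 0, 0]
    - [0, 0, 0, 0, 0, 0]
    - [0, 0, 0, 0, 0, 0]
    - [0, 0, 0, 0, 0, 0]
    - [0, 0, 0, 0, 0, 0]
  grip: -1

```text
time: 19.8
tool_pos: [0.4754, -0.3397, 0.0561]
eef_rot: [-0.019, 1.0, -0.0, -0.0]
wrist_force: [-0.1, 0.3, -0.4]
opening: 0.0855
grip_force: 0.0
```

Request:
arm_command:
  series:
    - [0, 0, -0.4, 0, 0, 0]
    - [0, 0, -1, 0, 0, 0]
    - [0, 0, -1, 0, 0, 0]
    - [0, 0, -1, 0, 0, 0]
    - [0, 0, -1, 0, 0, 0]
    - [0, 0, -1, 0, 0, 0]
    - [0, 0, -0.5, 0, 0, 0]
    - [0, 0, 0, 0, 0, 0]

```text
time: 20.6
tool_pos: [0.4758, -0.3401, 0.2355]
eef_rot: [-0.019, 1.0, -0.001, 0.001]
wrist_force: [0.5, -0.6, 0.4]
opening: 0.0854
grip_force: 0.0
```

```bash
python3 - <<'E'
from h import *
w=look('w7'); go([.4745,-.3387,.0565])
s=eyes.snapshot("scene")[:,:,::-1]
cv2.imwrite("pics/v7.png",np.hstack([cv2.resize(s[185:285,240:370],None,fx=3.5,fy=3.5,interpolation=cv2.INTER_CUBIC),cv2.resize(w[0:400,180:440],(228,350))]))
E
```

```text
t 20.65 pos [ 0.4755 -0.3398  0.2335] F [-0.1  0.4 -1.1] shift units [0.03 0.04 5.9 ]
```

View pics/v7.png

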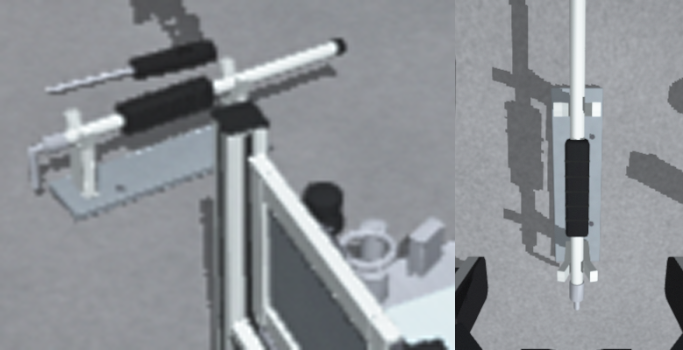

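The pole lies in both notches with its hook hanging down, and the vent is still upright. Handing in.

```bash
python3 -c "
from workcell import manip
print(manip.sign_off())"
```

```text
the job is handed in; nothing more can be done
None
```

The vent is shut with its catch apparently snapped (the pull fell from about 9 N to 3 N, then met a stiff stop, and the vent stayed shut; peak reading 17.5 N), the pole is back in both notches, and the job was handed in at about 21 s; I viewed 12 pictures, two over the limit of 10.

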